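# Index the game-piece carousel to the tall pawn

## Task

Swing the carousel's folded handle up until it clicks upright, then pump the lever with full strokes, letting it spring back after each one, until the tall pawn stands in the opening of the rim, at the serving lip. Work the tray with the lever only: do not touch the tray or its pieces. Leave the pawn upright, the handle standing and the lever sprung back.

Things in the scene. Friction and masses are not known exactly. Their poses are not given: they have to be found in the camera images.
- carousel: Fixed game-piece carousel: grey metal base plate (radius 112, 12 thick), fixed plywood rim (outer radius 99, top z 62) round a turning tray. Origin on the tray's axis at desk level, z up. The rim's one opening (54 degrees) lies in its own -x direction, with a flat plywood lip before it (to radius 138, top z 39). The lever parks at -60 degrees in this frame (from +x, counter-clockwise).
- axis (a point): Point on the carousel's vertical axis at the tray's floor, 40 above the desk. Tray and lever turn about this axis.
- opening (a point): Point in the middle of the compartment place at the rim's opening: 55 from the axis, on the tray's floor. Its own x and y axes are the carousel's.
- tray (a joint): Turn of the tray, rad, growing clockwise from above; 0 at the start. Plywood tray (radius 91, floor z 40), eight 45-degree compartments between radial dividers (tops z 62), hub of radius 12 up to z 72. It turns only clockwise: a full lever stroke advances it one compartment, 0.785 (it may stand up to 0.08 ahead of that); a pawl stops it from going back. It stays where it is left.
- lever (a joint): Ratchet lever, a dark steel arm under the tray, in rad: 0 parked, growing clockwise seen from above to its stop at 0.925. A full stroke goes to the stop (about 3 to 6 N at the handle); less than 0.87 may not index. A spring brings it back to 0 when let go (below 0.05 the pawl has the next tooth). It is locked by a steel fork on the base while the handle is folded (below about 0.7 rad).
- handle (a joint): Folding handle at the lever's end, rad: 0 folded flat, pointing out from the axis (starts 0 to 0.12); 1.571 upright stop. Hinge 125 from the axis at z 45; it swings in the vertical plane through axis and lever. Stays at any angle. A click latch resists from 1.05 on (4 N at the knob) and snaps it upright from 1.35. Raised past 0.6 it can also be pushed in over the click, towards the axis.
- knob (a point): Centre of the handle's wooden ball knob, 24 in diameter, 50 from the handle's hinge, on a 10 thick steel rod. Folded: 175 from the axis at z 45, free all round; the parking fork's lugs (tops z 52) flank the rod 138 to 145 from the axis. Upright: 125 from the axis, z 95 (top 107). Pinched from above, fingers either side, it does not turn freely: it lags and slips as it is raised.
- tall_pawn_center (a point): Centre, half-way up, of the tall pawn: light wood, 50 high, foot 26 in diameter, narrow stem, round head; by far the tallest of the loose pieces in the tray (others: a cone 26 high, a 17 die, a flat counter 28 across). It starts about 55 from the axis in a compartment that needs two to four full strokes to reach the opening, and rides with the tray. Its z axis points up along the pawn.
Not all that is in view belongs to the job. Leave any turquoise look-alike of the part that bears tall_pawn_center alone.

How it is judged:
On the way, in this order (a step that is already met when the one before it is completed fails the run):
1. the handle is latched upright before the lever has been worked (value of joint handle above 1.45 rad and value of joint tray below 0.2 rad), for 0.2 s.
2. the first full stroke has advanced the tray by one compartment and the lever is back (value of joint tray between 0.7 and 0.95 rad and value of joint lever below 0.1 rad), for 0.05 s.
At the end, for the whole second after the job is handed in: The tall pawn stands upright (within 0.2 rad) on the tray with its centre within 18 mm (level) of the middle of the opening's compartment place; the handle is upright (above 1.4 rad), the lever is sprung back (below 0.1 rad) and the tray is still (horizontal distance between tall_pawn_center and opening below 0.018 m and angle between tall_pawn_center's own z axis and vertical below 0.2 rad and height (world z) of tall_pawn_center below 0.075 m and value of joint handle above 1.4 rad and value of joint lever below 0.1 rad and velocity of joint tray below 0.05 rad/s); the robot touches nothing.
It fails at once if the robot touches the tray (contact force between any of the fingers, the arm and tray above 1 N).
It fails at once if the robot touches a piece in the tray (contact force between the fingers and tall_pawn above 0.5 N or contact force between the fingers and cone above 0.5 N or contact force between the fingers and die above 0.5 N or contact force between the fingers and counter above 0.5 N).
It also fails if it takes over 72 s, if anything falls off the work surface, if the arm or the gripper's body presses on something with over 40 N, if the wrist force passes 120 N, or if a joint passes its speed limit or range.

## Robot

A 6-joint arm with a two-finger parallel gripper is mounted at the origin on the work surface. World frame = base frame: x ahead of the robot, y to its left, z up, the work surface at z = 0. Lengths are in m, angles in rad, forces in N, time in s.
With the tool pointing down it reaches from about 0.35 to 0.85 m from the base axis. Payload 8.1 kg.
Tool frame: the origin (TCP) lies at the centre of the arm's flange, where the gripper is bolted on; the fingertips stand 186 mm ahead of it and the grasp point (between the pads) lies 167 mm ahead of it (robot.grasp_offset is the distance from the TCP to the grasp point, in m); z points along the fingers, y is the line along which they close (so a half turn about z gives the same grasp; the last joint's range is limited). The gripper opens to 93 mm and grips with 3 to 60 N. Pads are 15 mm wide; open, the fingers measure 128 mm over their backs; the gripper's body (75 mm by 188 mm) begins 65 mm behind the grasp point.
Start: joints at [-1.22, 0.13, 1.488, -0, 1.523, -0.085], TCP at [0.253, -0.544, 0.405] pointing down, gripper open.
Joint ranges: [-2.96, 2.96], [-0.89, 2.26], [0.02, 2.5], [-1.34, 4.48], [0, 2.73], [-2.66, 2.66]. Speed limits (rad/s): [2.39, 2.39, 2.79, 3.14, 3.14, 3.14].

## Interface

Orientations are given as a rotation vector (axis times angle).
In Python, from plant import robot gives the robot as it stands.
- The arm moves only by the tool drive_tool, never from a script. Its argument "moves" is one flat list of numbers, 7 for each row, row after row: the finger opening in mm, from 0 to 93, then the shift along the tool's x, y, z in mm, then the turn, a rotation vector about the tool's x, y, z in degrees. A call has 1 to 8 rows; each row shifts and turns the commanded pose from where the row before left it, along the tool's axes as they then stand; what a row does not reach is not made up. A row lasts 1/10 s, in which the tool goes at most 50 mm and 8.59 degrees, less where a joint would pass 70% of its speed; a pose out of reach is approached as far as the arm can. A call is refused whole if a number of a shift passes 50 or a number of a turn 8.59, either way. A call with a gripper value outside its range is refused whole. The fingers move at their own pace and stop on an object; "grip_force" is the grip in N (left out, the last holds). Time passes only in rows, so rows that do not move let the fingers close. It gives the time, the measured TCP pose, the force, the opening and the grip force at its end, in the units of the state.
- robot.read_state(): the state, without advancing time (a new reading comes with each control period).
- robot.read_camera(name): name is "scene" or "side" or "wrist"; returns a dict with "color" (480x640x3 uint8, red, green, blue), "depth" (480x640 float32, m along the optical axis (not along the pixel's ray), 0 where there is no reading), "mtx" (3x3 intrinsics, pixels), "dist_coeffs" ([k1, k2, p1, p2, k3] as OpenCV has them; the pictures are not rectified), "R" (3x3) and "t" (3): a world point X has camera coordinates R X + t. Camera axes: x right, y down, z forward; pixel columns grow to the right and rows downward; lengths in m; the calibration is good to about 2 mm. A picture is of the moment at which its call begins.
- robot.close_job(): hands the job in; it is judged then, once.
The state is a dict: "t": time; "q": joint angles; "dq": joint speeds; "joint_torque": joint torques, N m; "tool_pos": TCP position; "orientation": TCP orientation; "force": force on the tool from outside, world axes, zero at the start; "wrist_torque": the same for the moment, N m; "opening": finger opening in m; "gripper_force": force on a finger pad.
Only numpy, scipy, OpenCV 4.12 (cv2) and the standard library are available. Lean on these libraries where they do the work, as an engineer would, in place of code of your own. Each camera call takes 0.05 s, during which the arm holds its last target. There are 200 camera calls.

## Working session

There is one attempt and no reset: what is moved stays moved. The work goes in short steps, Python scripts to look and compute and a tool call to move; the robot and the scene stay as the last step left them, time stands still between calls to the robot, and variables do not carry over. Pictures are saved under pics/ and viewed, at most 10 in all, crops included, and the job is handed in when it is done.

Besides the shell and the picture viewer there is one more tool, called after ">>>" as a command line: name --argument value ..., lists and objects as JSON in quotes. drive_tool: Moves the arm, as the interface text tells. Its arguments: {"type":"object","properties":{"moves":{"type":"array","items":{"type":"number"}},"grip_force":{"type":"number"}},"required":["moves"]}

```bash
mkdir -p pics; cat > h.py <<'E'
import numpy as np,cv2
from plant import robot
def snap(n,f):
    c=robot.read_camera(n); np.savez('pics/'+f+'.npz',**c)
    cv2.imwrite('pics/'+f+'.png',c['color'][:,:,::-1]); return c
def ray(c,u,v):
    p=cv2.undistortPoints(np.array([[[u,v]]],float),c['mtx'],c['dist_coeffs'])[0,0]
    d=c['R'].T@np.array([p[0],p[1],1]); o=-c['R'].T@c['t']; return o,d
def onz(c,u,v,z):
    o,d=ray(c,u,v); return o+d*(z-o[2])/d[2]
def dep(c,u,v):
    o,d=ray(c,u,v); return o+d*c['depth'][int(v),int(u)]
E
python3 - <<'E'
from h import *
a=snap('scene','s0');b=snap('side','d0')
for c in(a,b): print(-c['R'].T@c['t'],c['R'][2])
print(robot.read_state())
E
```

```text
[ 0.94068986 -0.12765767  0.70690031] [-0.51353634  0.05867613 -0.85605931]
[ 0.18422929 -0.43580609  0.47155574] [ 0.55280115  0.53867647 -0.63579757]
{'t': 0.1, 'q': array([-1.22039821e+00,  1.31104691e-01,  1.48914353e+00,  1.06952912e-05,
        1.52302750e+00, -8.54341034e-02]), 'dq': array([-0.00064074, -0.00083149, -0.00253112,  0.00162365,  0.00072982,
        0.00090762]), 'joint_torque': array([ 1.90760809e-03, -5.61344504e+01, -4.93091905e+01,  7.70963123e-02,
        2.92116939e-02, -8.71335601e-05]), 'tool_pos': array([ 0.25323298, -0.54371941,  0.40379547]), 'orientation': array([-3.06566421e+00, -6.78836376e-01,  3.32415686e-04]), 'force': array([-0.37707253,  0.82304371, -0.2669803 ]), 'wrist_torque': array([-0.02265781,  0.00053472,  0.02441525]), 'gripper_force': 0.0, 'opening': 0.09321778775216828}
```

View pics/s0.png

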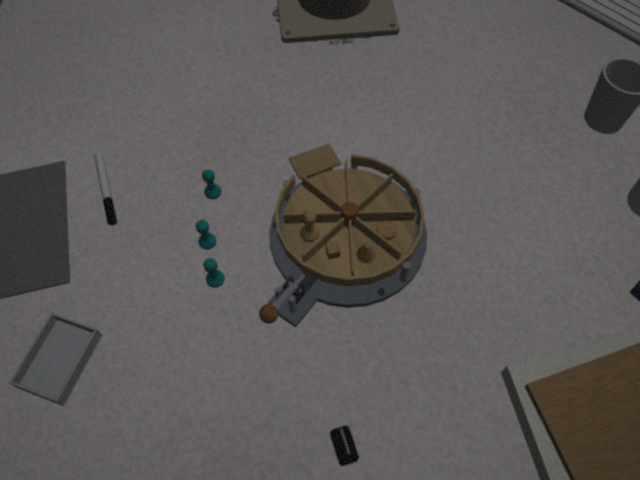

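View pics/d0.png

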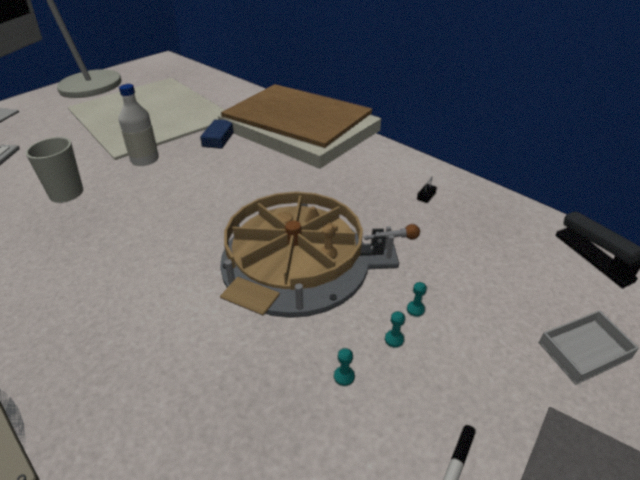

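The scene view shows the hub at (349,210), knob at (269,313), pawn at about (309,233) and lip at (315,160). In the side view the hub is at (293,227) and the knob at (413,232).

```bash
python3 - <<'E'
from h import *
a=dict(np.load('pics/s0.npz'));b=dict(np.load('pics/d0.npz'))
def tri(p,q):
    (o,d),(e,f)=ray(a,*p),ray(b,*q)
    s=np.linalg.lstsq(np.c_[d,-f],e-o,rcond=None)[0]; P,Q=o+d*s[0],e+f*s[1]; return (P+Q)/2,np.linalg.norm(P-Q)
def blob(c,box):
    x0,y0,x1,y1=box; h=cv2.cvtColor(c['color'],cv2.COLOR_RGB2HSV)[y0:y1,x0:x1]
    m=((h[...,0]<15)&(h[...,1]>130)).astype(np.uint8)
    n,l,s,ce=cv2.connectedComponentsWithStats(m);i=1+np.argmax(s[1:,4]);print(s[i]);return ce[i]+[x0,y0]
ka,kb=blob(a,(250,295,290,330)),blob(b,(395,215,430,245))
ha,hb=blob(a,(335,195,365,225)),blob(b,(278,215,310,240))
K,e1=tri(ka,kb);H,e2=tri(ha,hb);print(ka,kb,K,e1);print(ha,hb,H,e2)
H2=onz(a,*ha,.07);H3=onz(b,*hb,.07);print(H2,H3)
L=(onz(a,315,160,.039)+onz(b,250,294,.039))/2
P=onz(a,309,216,.082)
for n,X in(('knob',K),('lip',L),('pawn',P)):
    d=X-H; print(n,X,np.hypot(*d[:2]),np.degrees(np.arctan2(d[1],d[0])))
E
```

```text
[ 10  10  18  17 152]
[ 12  10  12  14 124]
[  6   8  17  16 144]
[  7   6  16  19 193]
[268.58552632 312.71710526] [412.12096774 231.11290323] [ 0.65368358 -0.1624395   0.05053546] 0.0003324751222197399
[349.44444444 209.77777778] [292.5492228  228.27979275] [ 0.52334961 -0.04458181  0.06405206] 5.988479683373766e-05
[ 0.52723199 -0.04537575  0.07      ] [ 0.51839624 -0.0502573   0.07      ]
knob [ 0.65368358 -0.1624395   0.05053546] 0.17571960122885416 -42.122235666911784
lip [ 0.41337312 -0.0808729   0.039     ] 0.11580963804397663 -161.73765170859647
pawn [ 0.53868995 -0.10008674  0.082     ] 0.05758578978416517 -74.55037151509042
```

Pawn is two compartments (about 90°) clockwise before the opening. The knob lies at (0.654,-0.162,0.050), with the lever at -42°.

>>> drive_tool --moves '[93, 44, -15, 0, 0, 0, 0, 93, 44, -15, 0, 0, 0, 0, 93, 44, -15, 0, 0, 0, 0, 93, 44, -15, 0, 0, 0, 0, 93, 44, -15, 0, 0, 0, 0, 93, 44, -15, 0, 0, 0, 0, 93, 44, -15, 0, 0, 0, 0, 93, 44, -15, 0, 0, 0, 0]' --grip_force 8

```text
t: 0.9
tool_pos: [0.5228, -0.2849, 0.4043]
orientation: [-3.067, -0.679, 0.001]
force: [-0.2, -0.4, 0.3]
opening: 0.0933
gripper_force: 0.0
```

>>> drive_tool --moves '[93, 44, -15, 0, 0, 0, 0, 93, 44, -15, 0, 0, 0, 0, 93, 44, -15, 0, 0, 0, 0, 93, 41, -13, 0, 0, 0, 0, 93, 0, 0, 0, 0, 0, -8, 93, 0, 0, 0, 0, 0, -8, 93, 0, 0, 0, 0, 0, -8, 93, 0, 0, 0, 0, 0, -8]'

```text
t: 1.7
tool_pos: [0.6541, -0.1606, 0.4039]
orientation: [-2.756, -1.506, 0.002]
force: [0.6, -0.6, 0.0]
opening: 0.0931
gripper_force: 0.0
```

>>> drive_tool --moves '[93, 0, 0, 0, 0, 0, -8, 93, 0, 0, 0, 0, 0, -8, 93, 0, 0, 0, 0, 0, -8, 93, 0, 0, 0, 0, 0, -8, 93, 0, 0, 0, 0, 0, -8, 93, 0, 0, 0, 0, 0, -8, 93, 0, 0, 0, 0, 0, -8, 93, 0, 0, 0, 0, 0, -8]'

```text
t: 2.5
tool_pos: [0.654, -0.1609, 0.404]
orientation: [-1.539, -2.737, 0.0]
force: [0.7, -0.7, 0.2]
opening: 0.0929
gripper_force: 0.0
```

>>> drive_tool --moves '[93, 0, 0, 0, 0, 0, -8, 93, 0, 0, 0, 0, 0, -8, 93, 0, 0, 0, 0, 0, 0, 93, 0, 0, 0, 0, 0, 0]'

```text
t: 2.9
tool_pos: [0.654, -0.1609, 0.4043]
orientation: [-1.158, -2.92, 0.0]
force: [-0.6, 0.2, -0.5]
opening: 0.0934
gripper_force: 0.0
```

```bash
cat >> h.py <<'E'
def where():
    from scipy.spatial.transform import Rotation as Ro
    s=robot.read_state();R=Ro.from_rotvec(s['orientation']).as_matrix();g=s['tool_pos']+R[:,2]*.167
    print('t%.2f grasp'%s['t'],g.round(4),'yaw y %.1f'%np.degrees(np.arctan2(R[1,1],R[0,1])),'tilt',R[:,2].round(3),'op',s['opening'].round(4),'F',s['force'].round(1),'q',s['q'].round(2)); return g,R
E
python3 - <<'E'
from h import *
where(); c=snap('wrist','w1')
h=cv2.cvtColor(c['color'],cv2.COLOR_RGB2HSV); print(-c['R'].T@c['t'])
E
```

```text
Traceback (most recent call last):
  File "h.py", line 16, in where
    print('t%.2f grasp'%s['t'],g.round(4),'yaw y %.1f'%np.degrees(np.arctan2(R[1,1],R[0,1])),'tilt',R[:,2].round(3),'op',s['opening'].round(4),'F',s['force'].round(1),'q',s['q'].round(2)); return g,R
                                                                                                                         ^^^^^^^^^^^^^^^^^^
AttributeError: 'float' object has no attribute 'round'
```

```bash
sed -i "s/s\['opening'\].round(4)/round(s['opening'],4)/" h.py
python3 - <<'E'
from h import *
g,R=where(); print(R[:,0]); c=snap('wrist','w1'); print(-c['R'].T@c['t'])
h=cv2.cvtColor(c['color'],cv2.COLOR_RGB2HSV); m=((h[...,0]<15)&(h[...,1]>130)).astype(np.uint8)
n,l,s,ce=cv2.connectedComponentsWithStats(m)
for i in range(1,n):
    if s[i,4]>100: print(s[i],ce[i],onz(c,*ce[i],.05),onz(c,*ce[i],.072))
E
```

```text
t2.90 grasp [ 0.6539 -0.1609  0.2373] yaw y 46.7 tilt [-0.001  0.    -1.   ] op 0.0934 F [-0.6  0.2 -0.5] q [-0.32  0.33  1.26  0.    1.55 -1.13]
[-7.28113723e-01  6.85455970e-01  7.21075408e-04]
[ 0.60040172 -0.11043373  0.38528197]
[299  16  28  29 526] [312.30798479  29.68250951] [ 0.51997996 -0.04112834  0.05      ] [ 0.52525695 -0.04567591  0.072     ]
```

View pics/w1.png

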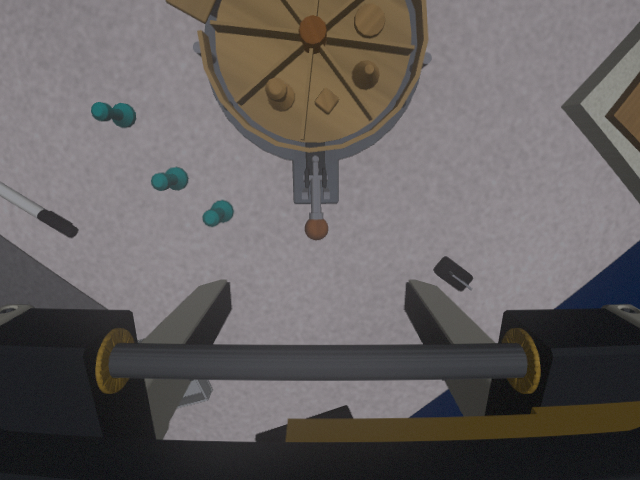

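The wrist view shows the knob at (316,228), hub at (312,30), and the pawn at left of the lever (278,92).

```bash
python3 - <<'E'
from h import *
g,R=where(); c=dict(np.load('pics/w1.npz'))
K=onz(c,316,228.5,.0505);A=onz(c,312.3,29.7,.072);d=K-A;print(K,A,np.hypot(*d[:2]),np.degrees(np.arctan2(d[1],d[0])))
print((R.T@(K-g)*1000).round(1))
L=onz(c,315,165,.05);print(L)
P=onz(c,276,86,.083)-A;print(np.hypot(*P[:2]),np.degrees(np.arctan2(P[1],P[0])))
E
```

```text
t2.95 grasp [ 0.6539 -0.1609  0.2373] yaw y 46.7 tilt [-0.001  0.    -1.   ] op 0.0926 F [-0.5 -0.6  0.5] q [-0.32  0.33  1.26  0.    1.55 -1.13]
[ 0.6546549  -0.16356831  0.0505    ] [ 0.52526219 -0.04569004  0.072     ] 0.17503645495921327 -42.333884979245084
[ -2.5  -1.4 186.8]
[ 0.60825175 -0.12114286  0.05      ]
0.055216837284020735 -76.31065127443269
```

>>> drive_tool --moves '[93, -2.5, -1.5, 40, 0, 0, -1, 93, 0, 0, 40, 0, 0, 0, 70, 0, 0, 40, 0, 0, 0, 60, 0, 0, 30, 0, 0, 0, 60, 0, 0, 20, 0, 0, 0, 60, 0, 0, 13, 0, 0, 0, 60, 0, 0, 0, 0, 0, 0, 40, 0, 0, 0, 0, 0, 0]'

```text
t: 3.75
tool_pos: [0.6553, -0.1639, 0.2227]
orientation: [1.128, 2.931, 0.0]
force: [1.0, 0.5, 0.2]
opening: 0.0558
gripper_force: 0.0
```

>>> drive_tool --moves '[15, 0, 0, 0, 0, 0, 0, 15, 0, 0, 0, 0, 0, 0, 15, 0, 0, 0, 0, 0, 0, 15, 0, 0, 0, 0, 0, 0, 15, 0, 0, 0, 0, 0, 0]' --grip_force 8

```text
t: 4.25
tool_pos: [0.655, -0.1639, 0.2222]
orientation: [1.126, 2.932, -0.0]
force: [0.3, -0.5, 0.7]
opening: 0.0231
gripper_force: 8.0
```

>>> drive_tool --moves '[15, 0.7, 0, -4.7, 0, 0, 0, 15, 1.2, 0, -4.6, 0, 0, 0, 15, 1.7, 0, -4.7, 0, 0, 0, 15, 2.2, 0, -4.5, 0, 0, 0, 15, 2.6, 0, -4.2, 0, 0, 0, 15, 3.1, 0, -4, 0, 0, 0, 15, 3.4, 0, -3.7, 0, 0, 0, 15, 3.7, 0, -3.3, 0, 0, 0]'

```text
t: 5.05
tool_pos: [0.641, -0.1512, 0.2561]
orientation: [1.126, 2.932, -0.0]
force: [0.7, -1.6, -0.4]
opening: 0.0232
gripper_force: 8.0
```

```bash
python3 - <<'E'
from h import *
where(); c=snap('side','d2'); cv2.imwrite('pics/d2c.png',cv2.resize(c['color'][140:340,300:500,::-1],(600,600)))
E
```

```text
t5.05 grasp [ 0.6411 -0.1513  0.0891] yaw y 48.0 tilt [ 0.001 -0.    -1.   ] op 0.0232 F [ 0.7 -1.6 -0.4] q [-0.31  0.39  1.46 -0.    1.29 -1.15]
```

View pics/d2c.png

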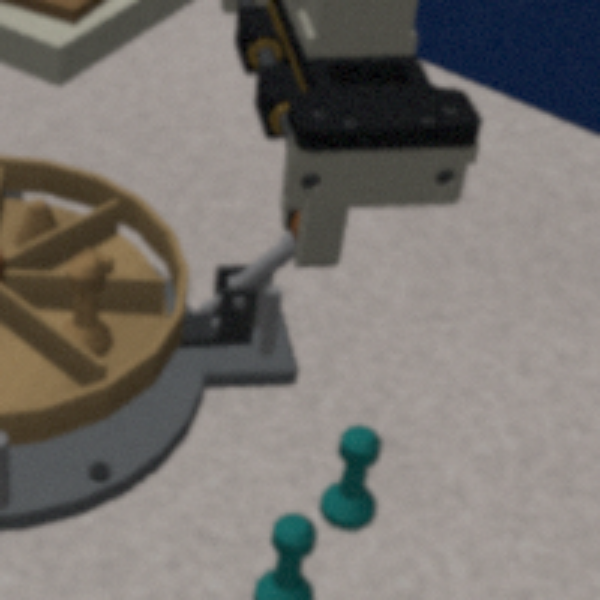

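Handle is up to roughly 0.75 rad, knob at (293,222) in the crop, just slightly slipping. Raise a bit more, then release and push from outside.

>>> drive_tool --moves '[15, 3, 0, -3, 0, 0, 0, 15, 3, 0, -2.5, 0, 0, 0, 15, 0, 0, 0, 0, 0, 0, 60, 0, 0, 0, 0, 0, 0, 60, 0, 0, 0, 0, 0, 0, 60, -5, 0, -30, 0, 0, 0, 60, -10, 0, -30, 0, 0, 0, 60, -45, 0, 0, 0, 0, 0]'

```text
t: 5.9
tool_pos: [0.6819, -0.1858, 0.327]
orientation: [1.121, 2.928, 0.002]
force: [1.7, -1.3, 1.5]
opening: 0.0576
gripper_force: 0.0
```

```bash
python3 - <<'E'
from h import *
where()
P={}
for n in('scene','side','wrist'):
    c=snap(n,n+'3'); h=cv2.cvtColor(c['color'],cv2.COLOR_RGB2HSV); m=((h[...,0]<15)&(h[...,1]>130)).astype(np.uint8)
    N,l,s,ce=cv2.connectedComponentsWithStats(m)
    for i in range(1,N):
        if s[i,4]>70:
            best=[(th,onz(c,*ce[i],.045+.05*np.sin(th))) for th in np.arange(.3,1.6,.02)]
            # consistent with arc radius
            e=[abs(np.hypot(*(p[:2]-[.525,-.0457]))-.125-.05*np.cos(th)) for th,p in best]; k=int(np.argmin(e))
            print(n,s[i],ce[i].round(1),'theta',best[k][0].round(2),best[k][1].round(4),round(e[k],4))
E
```

```text
t5.90 grasp [ 0.6829 -0.186   0.16  ] yaw y 48.1 tilt [ 0.006 -0.001 -1.   ] op 0.0576 F [ 1.7 -1.3  1.5] q [-0.34  0.46  1.24  0.    1.44 -1.18]
scene [341 202  17  21 201] [349.4 210.4] theta 1.58 [ 0.5443 -0.0487  0.095 ] 0.105
side [395 207  14  14 142] [401.7 213.2] theta 0.96 [ 0.6373 -0.1509  0.086 ] 0.0002
side [285 220  16  25 205] [292.7 228.9] theta 1.58 [ 0.4969 -0.0754  0.095 ] 0.0837
```

>>> drive_tool --moves '[0, 0, 0, 30, 0, 0, 0, 0, 0, 0, 38, 0, 0, 0, 0, 0, 0, 0, 0, 0, 0, 0, 0, 0, 0, 0, 0, 0, 0, 10, 0, 0, 0, 0, 0, 0, 10, 0, 0, 0, 0, 0, 0, 8, 0, 0, 0, 0, 0, 0, 7, 0, 0, 0, 0, 0]'

```text
t: 6.85
tool_pos: [0.6555, -0.1637, 0.2554]
orientation: [1.125, 2.93, 0.0]
force: [-0.4, -0.2, -0.2]
opening: 0.0023
gripper_force: 0.0
```

>>> drive_tool --moves '[0, 6, 0, 0, 0, 0, 0, 0, 6, 0, 0, 0, 0, 0, 0, 5, 0, 0, 0, 0, 0, 0, 0, 0, 0, 0, 0, 0]'

```text
t: 7.25
tool_pos: [0.6426, -0.1525, 0.2541]
orientation: [1.126, 2.931, 0.0]
force: [2.8, -0.2, 1.3]
opening: 0.0003
gripper_force: 1.1
```

```bash
cat >> h.py <<'E'
def look(tag):
    where()
    for n in('scene','side'):
        c=snap(n,n+tag); h=cv2.cvtColor(c['color'],cv2.COLOR_RGB2HSV); m=((h[...,0]<15)&(h[...,1]>130)).astype(np.uint8)
        N,l,s,ce=cv2.connectedComponentsWithStats(m)
        for i in range(1,N):
            if s[i,4]>50:
                best=[(th,onz(c,*ce[i],.045+.05*np.sin(th))) for th in np.arange(.3,1.6,.02)]
                e=[abs(np.hypot(*(p[:2]-[.525,-.0457]))-.125-.05*np.cos(th)) for th,p in best]; k=int(np.argmin(e)); q=best[k][1]
                if e[k]<.02: print(n,s[i],'theta',best[k][0].round(2),q.round(4),round(e[k],4),'az',np.degrees(np.arctan2(q[1]+.0457,q[0]-.525)).round(1))
E
python3 -c "
from h import *
look('4')"
```

```text
t7.25 grasp [ 0.6429 -0.1526  0.0871] yaw y 48.0 tilt [ 0.002 -0.001 -1.   ] op 0.0003 F [ 2.8 -0.2  1.3] q [-0.31  0.4   1.45  0.    1.29 -1.15]
side [384 202  14  15 135] theta 1.34 [ 0.6249 -0.1384  0.0937] 0.0002 az -42.9
```

>>> drive_tool --moves '[0, 4, 0, 0, 0, 0, 0, 0, 4, 0, 0, 0, 0, 0, 0, 3, 0, 0, 0, 0, 0, 0, 0, 0, 0, 0, 0, 0]'

```text
t: 7.75
tool_pos: [0.6339, -0.1447, 0.2523]
orientation: [-1.126, -2.931, -0.0]
force: [-0.9, 0.4, -0.1]
opening: 0.0006
gripper_force: 0.0
```

```bash
python3 -c "
from h import *
look('5')"
```

```text
t7.75 grasp [ 0.6336 -0.1446  0.0853] yaw y 48.0 tilt [-0.001  0.001 -1.   ] op 0.0006 F [-0.9  0.4 -0.1] q [-0.3   0.38  1.48  0.    1.28 -1.14]
side [375 201  12  15 114] theta 1.58 [ 0.6162 -0.1284  0.095 ] 0.0014 az -42.2
```

>>> drive_tool --moves '[0, -10, 0, 0, 0, 0, 0, 0, -5, 0, -40, 0, 0, 0, 36, 0, 0, -25, 0, 0, 0, 36, 0, 0, 0, 0, 0, 0, 36, 20, 0, 0, 0, 0, 0, 36, 17, 0, 0, 0, 0, 0, 36, 0, 0, 0, 0, 0, 0]'

```text
t: 8.55
tool_pos: [0.6174, -0.1298, 0.317]
orientation: [-1.125, -2.931, -0.0]
force: [-0.1, -0.3, 0.3]
opening: 0.0342
gripper_force: 0.0
```

```bash
python3 - <<'E'
from h import *
where(); c=snap('side','d6'); cv2.imwrite('pics/d6c.png',cv2.resize(c['color'][140:340,300:500,::-1],(600,600)))
E
```

```text
t8.55 grasp [ 0.6171 -0.1297  0.15  ] yaw y 48.0 tilt [-0.002  0.001 -1.   ] op 0.0342 F [-0.1 -0.3  0.3] q [-0.29  0.27  1.49  0.    1.38 -1.13]
```

View pics/d6c.png

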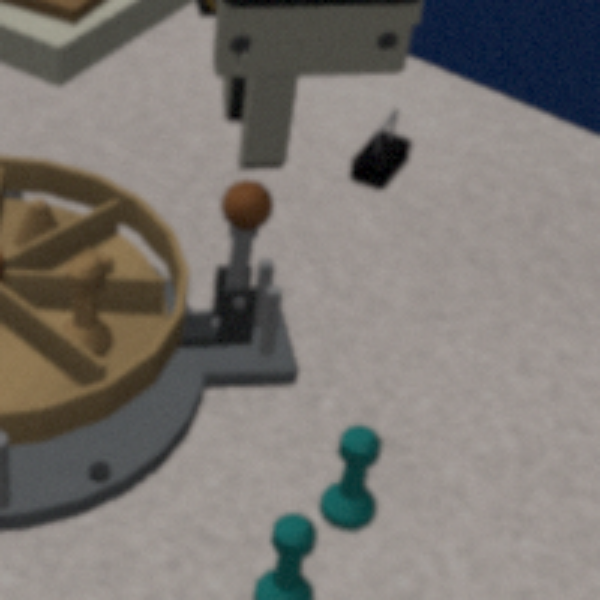

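Handle is upright (knob at crop (247,205)), fingers directly above it. Lower and stroke.

>>> drive_tool --moves '[36, 0, 0, 30, 0, 0, 0, 36, 0, 0, 30, 0, 0, 0, 36, 0, 0, 0, 0, 0, 0, 36, 0.3, -8.7, 0, 0, 0, 4, 36, 0.3, -8.7, 0, 0, 0, 4, 36, 0.3, -8.7, 0, 0, 0, 4, 36, 0.3, -8.7, 0, 0, 0, 4, 36, 0.3, -8.7, 0, 0, 0, 4]'

```text
t: 9.4
tool_pos: [0.5847, -0.1577, 0.2593]
orientation: [1.622, 2.689, 0.002]
force: [2.7, 2.6, -3.4]
opening: 0.0361
gripper_force: 1.7
```

>>> drive_tool --moves '[36, 0.3, -8.7, 0, 0, 0, 4, 36, 0.3, -8.7, 0, 0, 0, 4, 36, 0.3, -8.7, 0, 0, 0, 4, 36, 0.3, -8.7, 0, 0, 0, 4, 36, 0.3, -8.7, 0, 0, 0, 4, 36, 0.3, -8.7, 0, 0, 0, 4, 36, 0, 0, 0, 0, 0, 0]'

```text
t: 10.1
tool_pos: [0.5346, -0.1722, 0.2595]
orientation: [2.144, 2.294, 0.002]
force: [2.9, 0.7, -1.4]
opening: 0.0365
gripper_force: 1.5
```

```bash
python3 -c "
from h import *
g,R=where();d=g-[.525,-.0457,0];print(np.hypot(*d[:2]),np.degrees(np.arctan2(d[1],d[0])))
look('7')"
```

```text
t10.10 grasp [ 0.535  -0.1723  0.0925] yaw y 3.9 tilt [ 0.002 -0.001 -1.   ] op 0.0365 F [ 2.9  0.7 -1.4] q [-0.4   0.14  1.75  0.    1.25 -0.47]
0.12697677312511335 -85.470295744368
t10.10 grasp [ 0.535  -0.1723  0.0925] yaw y 3.9 tilt [ 0.002 -0.001 -1.   ] op 0.0365 F [ 2.9  0.7 -1.4] q [-0.4   0.14  1.75  0.    1.25 -0.47]
side [366 237  13  18 183] theta 1.52 [ 0.5433 -0.1719  0.0949] 0.0 az -81.7
```

>>> drive_tool --moves '[36, 0.3, -8.7, 0, 0, 0, 4, 36, 0.3, -8.7, 0, 0, 0, 4, 36, 0.3, -8.7, 0, 0, 0, 4, 36, 0, -2.2, 0, 0, 0, 1, 36, 0, 0, 0, 0, 0, 0]'

```text
t: 10.7
tool_pos: [0.5066, -0.1707, 0.2592]
orientation: [2.386, 2.04, 0.002]
force: [4.1, -0.4, 3.1]
opening: 0.0359
gripper_force: 1.8
```

```bash
python3 -c "
from h import *
g,R=where();d=g-[.525,-.0457,0];print(np.hypot(*d[:2]),np.degrees(np.arctan2(d[1],d[0])))
look('8')"
```

```text
t10.70 grasp [ 0.507  -0.1709  0.0922] yaw y -8.9 tilt [ 0.002 -0.001 -1.   ] op 0.0359 F [ 4.1 -0.4  3.1] q [-0.42  0.07  1.82 -0.    1.24 -0.26]
0.12645416377744986 -98.17014807152783
t10.70 grasp [ 0.507  -0.1709  0.0922] yaw y -8.9 tilt [ 0.002 -0.001 -1.   ] op 0.0359 F [ 4.1 -0.4  3.1] q [-0.42  0.07  1.82 -0.    1.24 -0.26]
side [346 248  20  18 254] theta 1.56 [ 0.5137 -0.1703  0.095 ] 0.0004 az -95.2
```

>>> drive_tool --moves '[36, 0, -1.5, 0, 0, 0, 0, 36, 0, 0, 0, 0, 0, 0]'

```text
t: 11.0
tool_pos: [0.5051, -0.1702, 0.2587]
orientation: [2.387, 2.04, 0.002]
force: [5.3, -1.2, 4.0]
opening: 0.0362
gripper_force: 3.1
```

>>> drive_tool --moves '[36, 0, -1.5, 0, 0, 0, 0, 36, 0, 0, 0, 0, 0, 0]'

```text
t: 11.2
tool_pos: [0.5041, -0.17, 0.2588]
orientation: [2.386, 2.039, 0.004]
force: [10.8, -1.4, 0.3]
opening: 0.0366
gripper_force: 5.2
```

Stop reached (10.8 N). Return with the spring.

>>> drive_tool --moves '[36, 0, 5.2, 0, 0, 0, -1, 36, 0.3, 8.7, 0, 0, 0, -4, 36, 0.3, 8.7, 0, 0, 0, -4, 36, 0.3, 8.7, 0, 0, 0, -4, 36, 0.3, 8.7, 0, 0, 0, -4, 36, 0.3, 8.7, 0, 0, 0, -4, 36, 0.3, 8.7, 0, 0, 0, -4, 36, 0.3, 8.7, 0, 0, 0, -4]'

```text
t: 12.0
tool_pos: [0.568, -0.1641, 0.2571]
orientation: [-1.796, -2.575, 0.001]
force: [0.1, -0.5, 0.9]
opening: 0.0363
gripper_force: 0.5
```

>>> drive_tool --moves '[36, 0.3, 8.7, 0, 0, 0, -4, 36, 0.3, 8.7, 0, 0, 0, -4, 36, 0.3, 8.7, 0, 0, 0, -4, 36, 0.3, 8.7, 0, 0, 0, -4, 36, 0.3, 8.7, 0, 0, 0, -4, 36, 0.3, 8.7, 0, 0, 0, -4, 36, 0.3, 8.7, 0, 0, 0, -4, 36, 0, 0, 0, 0, 0, 0]'

```text
t: 12.8
tool_pos: [0.6179, -0.1298, 0.2566]
orientation: [-1.121, -2.931, 0.0]
force: [-0.6, 0.0, -0.2]
opening: 0.036
gripper_force: 0.0
```

```bash
python3 - <<'E'
from h import *
g,R=where();d=g-[.525,-.0457,0];print(np.hypot(*d[:2]),np.degrees(np.arctan2(d[1],d[0])))
look('9')
a=cv2.imread('pics/scene9.png')[120:350,230:460];b=cv2.imread('pics/side9.png')[150:350,200:430]
cv2.imwrite('pics/c9.png',np.hstack([cv2.resize(a,(400,400)),cv2.resize(b,(400,400))]))
E
```

```text
t12.80 grasp [ 0.6173 -0.1296  0.0896] yaw y 48.1 tilt [-0.003  0.001 -1.   ] op 0.036 F [-0.6  0.  -0.2] q [-0.29  0.33  1.54  0.    1.28 -1.13]
0.12476947423267906 -42.25710424289265
t12.80 grasp [ 0.6173 -0.1296  0.0896] yaw y 48.1 tilt [-0.003  0.001 -1.   ] op 0.036 F [-0.6  0.  -0.2] q [-0.29  0.33  1.54  0.    1.28 -1.13]
```

View pics/c9.png

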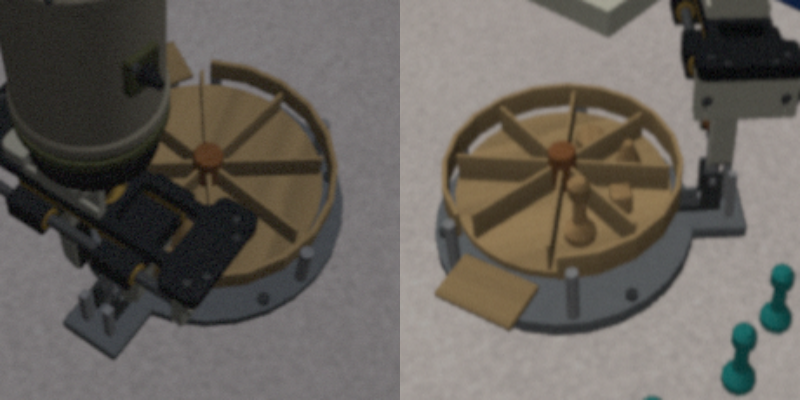

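The tray advanced one compartment; the pawn (side crop (578,215)) stands upright, one compartment short of the opening. Second stroke.

>>> drive_tool --moves '[36, 0.3, -8.7, 0, 0, 0, 4, 36, 0.3, -8.7, 0, 0, 0, 4, 36, 0.3, -8.7, 0, 0, 0, 4, 36, 0.3, -8.7, 0, 0, 0, 4, 36, 0.3, -8.7, 0, 0, 0, 4, 36, 0.3, -8.7, 0, 0, 0, 4, 36, 0.3, -8.7, 0, 0, 0, 4, 36, 0.3, -8.7, 0, 0, 0, 4]'

```text
t: 13.7
tool_pos: [0.5592, -0.1671, 0.2574]
orientation: [-1.897, -2.503, -0.001]
force: [4.7, 2.7, -3.4]
opening: 0.036
gripper_force: 2.3
```

>>> drive_tool --moves '[36, 0.3, -8.7, 0, 0, 0, 4, 36, 0.3, -8.7, 0, 0, 0, 4, 36, 0.3, -8.7, 0, 0, 0, 4, 36, 0.3, -8.7, 0, 0, 0, 4, 36, 0.3, -8.7, 0, 0, 0, 4, 36, 0.3, -8.7, 0, 0, 0, 4, 36, 0, -2.2, 0, 0, 0, 1, 36, 0, -1.5, 0, 0, 0, 0]'

```text
t: 14.5
tool_pos: [0.5045, -0.1704, 0.2579]
orientation: [2.389, 2.038, 0.002]
force: [10.5, -1.7, -6.9]
opening: 0.0362
gripper_force: 5.0
```

>>> drive_tool --moves '[36, 0, -1.5, 0, 0, 0, 0, 36, 0, 0, 0, 0, 0, 0]'

```text
t: 14.7
tool_pos: [0.5037, -0.1702, 0.2579]
orientation: [2.387, 2.038, 0.004]
force: [12.9, -1.0, -8.6]
opening: 0.0362
gripper_force: 6.2
```

Stop reached; return, then rise clear.

>>> drive_tool --moves '[36, 0, 5.2, 0, 0, 0, -1, 36, 0.3, 8.7, 0, 0, 0, -4, 36, 0.3, 8.7, 0, 0, 0, -4, 36, 0.3, 8.7, 0, 0, 0, -4, 36, 0.3, 8.7, 0, 0, 0, -4, 36, 0.3, 8.7, 0, 0, 0, -4, 36, 0.3, 8.7, 0, 0, 0, -4, 36, 0.3, 8.7, 0, 0, 0, -4]'

```text
t: 15.5
tool_pos: [0.5683, -0.1646, 0.2578]
orientation: [-1.798, -2.575, 0.0]
force: [0.6, 0.8, 1.0]
opening: 0.0358
gripper_force: 0.5
```

>>> drive_tool --moves '[36, 0.3, 8.7, 0, 0, 0, -4, 36, 0.3, 8.7, 0, 0, 0, -4, 36, 0.3, 8.7, 0, 0, 0, -4, 36, 0.3, 8.7, 0, 0, 0, -4, 36, 0.3, 8.7, 0, 0, 0, -4, 36, 0.3, 8.7, 0, 0, 0, -4, 36, 0.3, 8.7, 0, 0, 0, -4, 36, 0, 0, 0, 0, 0, 0]'

```text
t: 16.3
tool_pos: [0.6183, -0.1304, 0.2577]
orientation: [-1.123, -2.933, 0.0]
force: [-0.4, -0.1, 0.0]
opening: 0.0363
gripper_force: 0.0
```

>>> drive_tool --moves '[40, 0, 0, 0, 0, 0, 0, 40, 0, 0, -20, 0, 0, 0, 40, 0, 0, -40, 0, 0, 0, 40, -20, 0, -40, 0, 0, 0, 40, -40, 0, 0, 0, 0, 0, 40, -40, 0, 0, 0, 0, 0, 40, 0, 0, 0, 0, 0, 0]'

```text
t: 17.0
tool_pos: [0.6935, -0.2015, 0.3551]
orientation: [-1.132, -2.928, 0.002]
force: [-0.7, -0.4, -1.2]
opening: 0.04
gripper_force: 0.0
```

```bash
python3 - <<'E'
from h import *
look('10')
a=cv2.imread('pics/scene10.png')[120:350,230:460];b=cv2.imread('pics/side10.png')[150:350,200:430]
cv2.imwrite('pics/c10.png',np.hstack([cv2.resize(a,(400,400)),cv2.resize(b,(400,400))]))
E
```

```text
t17.00 grasp [ 0.6931 -0.2015  0.1881] yaw y 47.7 tilt [-0.003 -0.    -1.   ] op 0.04 F [-0.7 -0.4 -1.2] q [-0.35  0.49  1.15 -0.    1.51 -1.19]
side [375 201  14  15 147] theta 1.58 [ 0.6169 -0.1294  0.095 ] 0.0003 az -42.3
```

View pics/c10.png

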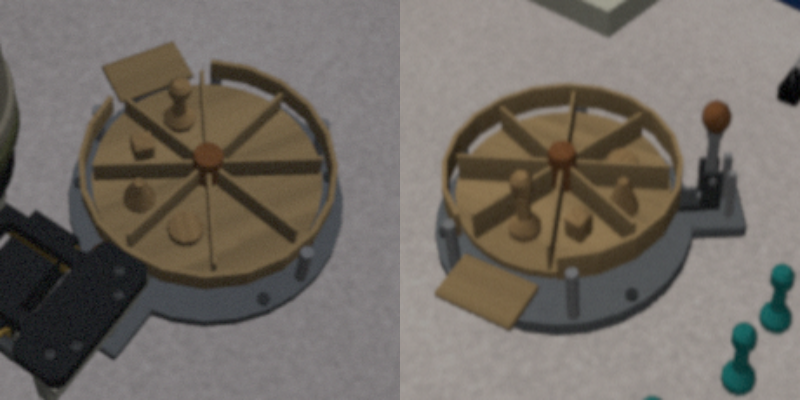

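The pawn stands upright in the opening compartment (scene crop (179,105)), handle upright, lever parked. One quick distance check, then hand in.

```bash
python3 - <<'E'
from h import *
a=dict(np.load('pics/scene10.npz'));b=dict(np.load('pics/side10.npz'))
t=np.radians(-162.3);O=np.array([.525,-.0457])+.055*np.array([np.cos(t),np.sin(t)])
d=[np.linalg.norm(onz(c,*p,.083)[:2]-O) for c,p in((a,(333,170)),(b,(269,240)))];print(d)
if max(d)<.016: print(robot.close_job())
E
```

```text
[np.float64(0.0039724779954294995), np.float64(0.005377393562243029)]
the job is handed in; nothing more can be done
None
```

The job is handed in: two full strokes brought the tall pawn, upright, to about 5 mm from the middle of the opening by the cameras; the handle is latched upright and the lever is sprung back.

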